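# Gauge a stand-off insulator and present its jar

## Task

Push the red cap of the height gauge down until its foot sits on the white insulator under it and reads its height, then let the gauge spring back up. Then turn the parts carousel (best by its orange handle) until the jar for that size (20 mm: blue lid, 32 mm: yellow lid, 44 mm: red lid) stands at the front, in line with the white pointer, and finish while still gripping it and holding it still (do not let go). Leave the insulators and everything else on the bench where they are.

Things in the scene. Friction and masses are not known exactly. Their poses are not given: they have to be found in the camera images.
- gauge: Fixed height gauge: dark steel base 100 x 220 x 12 mm with three insulator spots in a row along its y (at y = -75, 0, +75 mm, all at x = 0), grey column behind (x = +38 to +58 mm, up to z = 157 mm), blue head from x = -20 to +56 mm over the middle spot, z = 128 to 158 mm. Origin on the underside, below the middle spot; z up. It may be turned about z.
- anvil (a point): Centre of the gauge's middle spot (brass disc), on top of the base, 12 mm above the bench, right below the foot.
- gauge_travel (a joint): Downward travel of the gauge's spindle in m: 0 at rest (foot 65 mm above the anvil), grows downward. With the foot on a part, the part's height = 0.065 - travel (20 mm part: 0.045; 32 mm: 0.033; 44 mm: 0.021). A spring of about 3 N, rising to about 5 N, returns it to 0 when let go.
- spindle: The gauge's vertical steel spindle with a round brass foot, 20 mm across, at its lower end; origin at the centre of the foot's underside; the red cap sits on top.
- cap_top (a point): Centre of the top face of the red push cap (36 mm across, 14 mm thick) on top of the spindle, 228 mm above the bench at rest; push it straight down. The cap itself is sprung: pushed with over 9 N (foot already on the part) it sinks up to 12 mm more onto the spindle, to about 12.6 N, so it is safe to push up to 10 mm further than the foot can go.
- ins20: White ribbed ceramic stand-off insulator, upright, 24 mm across, 20 mm tall; origin at the centre of its underside. One of the three stands on the middle spot of the gauge (which one varies), the other two on the outer spots.
- ins32: The same, 32 mm tall.
- ins44: The same, 44 mm tall.
- carousel: Fixed black foot of the parts carousel, 190 mm across, 12 mm high; origin at the centre of its underside, on the turning axis, z up. Its own -x direction is the front: a white pointer 22 mm wide sticks out there along the bench to 148 mm from the axis. It may be turned about z.
- front_mark (a point): Point above the pointer's line, 78 mm from the turning axis on the front side, 90 mm above the bench: a jar stands at the front when its lid centre is here.
- carousel_angle (a joint): Angle in rad of the turntable (wooden disc 224 mm across with six jars) relative to the foot, growing counterclockwise seen from above; 0 = blue jar at the front, +1.047 = red jar at the front, -1.047 = yellow jar at the front; whole turns may be added. Turns freely both ways with light friction (about 0.02 N m) and no stops within reach.
- jar_blue (a point): Top centre of the blue-lidded jar (glass, 54 mm across, lid top 89 mm above the bench, 78 mm from the turning axis).
- jar_yellow (a point): The same for the yellow-lidded jar.
- jar_red (a point): The same for the red-lidded jar. The three coloured jars are neighbours, 60 degrees apart; the other three have grey lids.
- turntable: The turning part of the carousel: disc, jars, centre post and handle; origin on the turning axis, 13 mm above the bench. Its x axis is the foot's x axis turned by carousel_angle.
- handle (a point): Centre of the orange bar handle on top of the carousel's centre post, on the turning axis, 151 mm above the bench: the bar is 60 mm long along the turntable's x, 16 mm thick along its y and 36 mm high.
- mug: Blue mug, 80 mm across, 90 mm tall; bystander.
- screwdriver: Screwdriver 170 mm long, lying; bystander.
- meter: Yellow multimeter 140 x 75 x 38 mm, lying; bystander.
- handmic: Black hand microphone 100 x 60 x 30 mm, lying; bystander.
- adapter: Steel and brass coaxial adapter, upright, 22 mm across, 48 mm tall; bystander.

How it is judged:
By the outcome, as a careful person would: the job done as asked, in the order asked, and still so for the second after the job is handed in, while the arm keeps its last pose, push and grip.
It also fails if it takes over 67 s, if anything falls off the work surface, if the arm or the gripper's body presses on something with over 40 N, if the wrist force passes 120 N, or if a joint passes its speed limit or range.

## Robot

A 6-joint arm with a two-finger parallel gripper is mounted at the origin on the work surface. World frame = base frame: x ahead of the robot, y to its left, z up, the work surface at z = 0. Lengths are in m, angles in rad, forces in N, time in s.
With the tool pointing down it reaches from about 0.375 to 0.9 m from the base axis. Payload 3.1 kg.
Tool frame: the origin (TCP) lies at the very end of the fingers, on their centre line; the grasp point (between the pads) lies 19 mm behind it (env.grasp_offset is the z of the grasp point in the tool frame, in m); z points along the fingers, y is the line along which they close (so a half turn about z gives the same grasp; the last joint's range is limited). The gripper opens to 87 mm and grips with 3 to 60 N. Pads are 19 mm wide; open, the fingers measure 117 mm over their backs; the gripper's body (75 mm by 190 mm) begins 51 mm behind the grasp point.
Start: joints at [-1.44, 0.527, 1.433, -0, 1.181, -0.178], TCP at [0.19, -0.595, 0.223] pointing down, gripper open.
Joint ranges: [-3.08, 3.08], [-0.75, 2.2], [0.22, 2.44], [-1.43, 4.57], [0, 2.65], [-2.85, 2.85]. Speed limits (rad/s): [2.79, 2.79, 3.14, 3.14, 3.14, 3.14].

## Interface

Orientations are given as a unit quaternion [w, x, y, z].
In Python, from plant import env gives the robot as it stands.
- The arm moves only by the tool send_rows, never from a script. Its argument "series" is a list of rows, each a list of 5 numbers: the shift along the world's x, y, z each as a share of 50 cm, from -1 to 1, then the turn about the world's z as a share of 180 degrees, from -1 to 1, then the finger opening in mm, from 0 to 87. A call has exactly 8 rows; each row is the pose to reach, as a shift and turn from the pose commanded when the call began, turning the shorter way round; what a row does not reach only later rows make up. A row lasts 1/12 s, in which the tool goes at most 41.7 mm and 7.16 degrees, less where a joint would pass 70% of its speed; a pose out of reach is approached as far as the arm can. A call with a number of a shift or a turn outside -1 to 1 is refused whole. A call with a gripper value outside its range is refused whole. The fingers move at their own pace and stop on an object; "squeeze" is the grip in N (left out, the last holds). Time passes only in rows, so rows that repeat a pose let the fingers close, or fill a call up. It gives the time, the measured TCP pose, the force, the opening and the grip force at its end, in the units of the state.
- env.read_state(): the state, without advancing time (a new reading comes with each control period).
- env.get_image(name): name is "side" or "top"; returns the picture (400x640x3 uint8, red, green, blue); there is no depth.
- env.camera_params(name): a dict with "intrinsics" (3x3 intrinsics, pixels), "eye" and "rotation" of the camera in the world. Camera axes: x right, y down, z forward; pixel columns grow to the right and rows downward; lengths in m; the calibration is good to about 2 mm. A picture is of the moment at which its call begins. camera_params takes no time and is no camera call.
- env.close_job(): hands the job in; it is judged then, once.
Trained networks look in the newest picture that a camera, given by its name, has taken for a name from the list of things; names that differ only in an ending like _2 or _b are one class to them, and where a whole thing is asked for, a point or a joint stands for the part that bears it (a point fixed in the world has none). Each returns a list of dicts, best first, with "confidence" (0 to 1); they miss things now and then, are a little off and sometimes report something else, mostly with a low value. They report only what shows in the picture. A call takes as long as a camera call.
- env.find_in(label, camera): "location" ([column, row] in pixels, amid what is visible of it).
- env.masks_of(label, camera): "region" (400x640 bool, what is visible of it) and "location" ([column, row] in pixels, amid what is visible of it).
The state is a dict: "time_s": time; "joint_positions": joint angles; "joint_velocities": joint speeds; "tau": joint torques, N m; "position": TCP position; "orientation": TCP orientation; "contact_force": force on the tool from outside, world axes, zero at the start; "torque": the same for the moment, N m; "width": opening from 0.0 (shut) to 1.0 (fully open); "grasp_force": force on a finger pad.
Only numpy, scipy, OpenCV 4.12 (cv2) and the standard library are available. Lean on these libraries where they do the work, as an engineer would, in place of code of your own. Each camera call takes 0.05 s, during which the arm holds its last target. There are 200 camera calls.

## Working session

There is one attempt and no reset: what is moved stays moved. The work goes in short steps, Python scripts to look and compute and a tool call to move; the robot and the scene stay as the last step left them, time stands still between calls to the robot, and variables do not carry over. Pictures are saved under pics/ and viewed, at most 10 in all, crops included, and the job is handed in when it is done.

Besides the shell and the picture viewer there is one more tool, called after "Request:" in YAML: its name, and indented under it one key for each argument. send_rows: Moves the arm, as the interface text tells. Its arguments: {"type":"object","properties":{"series":{"type":"array","items":{"type":"array","items":{"type":"number"}}},"squeeze":{"type":"number"}},"required":["series"]}

```bash
mkdir -p pics
cat > h.py <<'E'
import numpy as np,cv2
from plant import env
def ray(cam,uv):
    p=env.camera_params(cam);K=np.array(p["intrinsics"]);R=np.array(p["rotation"])
    d=R@np.linalg.inv(K)@np.array([uv[0],uv[1],1.]);return np.array(p["eye"]),d
def at_z(cam,uv,z):
    e,d=ray(cam,uv);return e+d*(z-e[2])/d[2]
def snap(cam,name):
    im=env.get_image(cam);cv2.imwrite(f"pics/{name}.png",im[:,:,::-1].copy());return im
E
python3 - <<'E'
from h import *
np.set_printoptions(precision=4,suppress=True)
for c in("side","top"):
    snap(c,c+"0");p=env.camera_params(c);print(c,np.array(p["eye"]),np.array(p["rotation"]).tolist())
Z=dict(cap_top=.228,handle=.169,jar_blue=.089,jar_yellow=.089,jar_red=.089,ins20=.03,ins32=.04,ins44=.05,gauge=.1,carousel=.01,turntable=.05)
for n,z in Z.items():
    for c in("top","side"):
        for r in env.find_in(n,c)[:2]: print(n,c,round(r["confidence"],2),np.array(r["location"]),at_z(c,r["location"],z))
print(env.read_state())
E
```

```text
side [0.1716 0.8694 0.9154] [0.0825188570651343, -0.194760039570486, 0.8775522745296654, -0.4303035796771594]
top [ 0.2636 -0.0163  1.6389] [0.06913515757597342, -0.6995305132275856, 0.7079379044872672, -0.06856613187772002]Traceback (most recent call last):
  File "<stdin>", line 8, in <module>
  File "h.py", line 7, in at_z
    e,d=ray(cam,uv);return e+d*(z-e[2])/d[2]
        ~~~^^^^^^^^
  File "h.py", line 5, in ray
    d=R@np.linalg.inv(K)@np.array([uv[0],uv[1],1.]);return np.array(p["eye"]),d
      ~^~~~~~~~~~~~~~~~~
ValueError: matmul: Input operand 1 has a mismatch in its core dimension 0, with gufunc signature (n?,k),(k,m?)->(n?,m?) (size 3 is different from 4)
```

```bash
sed -i 's/R=np.array(p\["rotation"\])/R=Rotation.from_quat(np.array(p["rotation"])[[1,2,3,0]]).as_matrix()/; 1a from scipy.spatial.transform import Rotation' h.py
python3 - <<'E'
from h import *
np.set_printoptions(precision=4,suppress=True)
for c in("top","side"): print(ray(c,(320,200))[1])
Z=dict(cap_top=.228,handle=.169,jar_blue=.089,jar_yellow=.089,jar_red=.089,ins20=.03,ins32=.04,ins44=.05,gauge=.1,carousel=.01,turntable=.05)
for n,z in Z.items():
    for c in("top","side"):
        for r in env.find_in(n,c)[:2]: print(n,c,round(r["confidence"],2),np.array(r["location"]),at_z(c,r["location"],z))
print(env.read_state())
E
```

```text
[ 0.2123  0.0026 -0.9774]
[ 0.3155 -0.7298 -0.6066]
cap_top side 0.6 [268.3 260.1] [0.5411 0.286  0.228 ]
handle top 0.63 [350.1 208.9] [ 0.5486 -0.1207  0.169 ]
handle side 0.81 [329.3 213.9] [0.5124 0.0159 0.169 ]
jar_blue top 0.61 [352.4 211.6] [ 0.5536 -0.1348  0.089 ]
jar_blue side 0.77 [333.7 215.1] [ 0.5351 -0.0761  0.089 ]
jar_blue side 0.6 [268.1 314.7] [0.5296 0.3206 0.089 ]
jar_yellow side 0.59 [329.4 215.1] [ 0.5465 -0.0706  0.089 ]
jar_red top 0.68 [348.3 214.1] [ 0.5441 -0.119   0.089 ]
jar_red top 0.62 [236.2 209. ] [0.569  0.3075 0.089 ]
ins20 side 0.44 [253.8 343.8] [0.5439 0.3676 0.03  ]
ins32 side 0.44 [253.8 343.8] [0.5397 0.3732 0.04  ]
ins44 side 0.44 [253.8 343.8] [0.5355 0.3789 0.05  ]
gauge top 0.73 [243.5 217.4] [0.5343 0.2768 0.1   ]
gauge top 0.53 [353.6 210.9] [ 0.5542 -0.1386  0.1   ]
gauge side 0.96 [265.1 311.6] [0.5353 0.3233 0.1   ]
gauge side 0.5 [269.7 266.9] [0.5949 0.1967 0.1   ]
carousel top 0.9 [349.3 213.4] [ 0.5612 -0.1283  0.01  ]
carousel side 0.68 [272.7 321.7] [0.5431 0.2819 0.01  ]
carousel side 0.64 [330.5 214.5] [ 0.5803 -0.1648  0.01  ]
turntable top 0.58 [350.  209.4] [ 0.5697 -0.1287  0.05  ]
turntable top 0.48 [243.9 216.9] [0.545  0.2848 0.05  ]
turntable side 0.84 [330.6 215.5] [ 0.5601 -0.1148  0.05  ]
turntable side 0.18 [320.1 391.5] [0.3537 0.4189 0.05  ]
{'time_s': 1.3, 'joint_positions': array([-1.4405,  0.5275,  1.4327,  0.    ,  1.1814, -0.1785]), 'joint_velocities': array([ 0.0001,  0.0012,  0.0015, -0.    , -0.0013, -0.0005]), 'tau': array([  0.001 , -44.0021, -17.6981,   0.0633,   0.0504,  -0.    ]), 'position': array([ 0.19  , -0.5954,  0.2225]), 'orientation': array([-0.    ,  0.9881,  0.1538,  0.    ]), 'contact_force': array([0.3558, 0.6427, 0.1091]), 'torque': array([-0.0268, -0.024 , -0.0064]), 'grasp_force': 0.0, 'width': 0.9998453004105263}
```

View pics/top0.png

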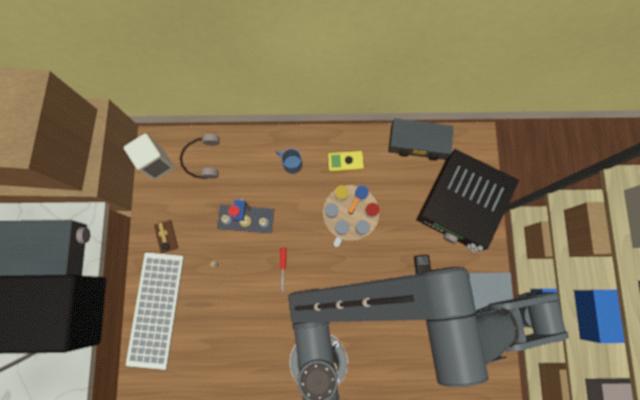

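View pics/side0.png

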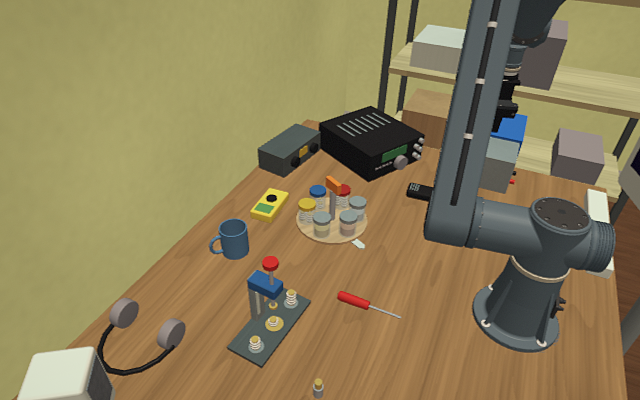

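```bash
cat > m.py <<'E'
from h import *
np.set_printoptions(precision=4,suppress=True)
def blob(im,box,lo,hi):
    x0,y0,x1,y1=box;h=cv2.cvtColor(im[y0:y1,x0:x1],cv2.COLOR_RGB2HSV).astype(int)
    h[...,0]=(h[...,0]+20)%180   # red -> ~20
    m=np.all((h>=lo)&(h<=hi),axis=2).astype(np.uint8)
    n,l,s,c=cv2.connectedComponentsWithStats(m)
    if n<2:return None,0
    i=1+np.argmax(s[1:,4]);return c[i]+[x0,y0],s[i,4]
RED=((10,140,60),(26,255,255));ORG=((27,150,120),(39,255,255));BLU=((120,120,50),(140,255,255));YEL=((40,120,100),(52,255,255));WHT=((0,0,185),(180,40,255))
E
python3 - <<'E'
from m import *
T=env.get_image("top");S=env.get_image("side")
for nm,c,im,b,col,z in [("cap","top",T,(222,198,248,222),RED,.228),("cap","side",S,(255,250,285,272),RED,.222),
 ("head","top",T,(222,195,250,225),BLU,.158),
 ("handle","top",T,(335,190,370,225),ORG,.169),("handle","side",S,(318,170,348,200),ORG,.155),
 ("yel","top",T,(325,180,352,202),YEL,.089),("blu","top",T,(352,182,372,202),BLU,.089),("red","top",T,(362,200,382,220),RED,.089),
 ("yel","side",S,(295,195,318,215),YEL,.085),("blu","side",S,(308,182,328,200),BLU,.085),("red","side",S,(336,182,356,200),RED,.085),
 ("ptr","top",T,(328,234,346,252),WHT,.005),("ptr","side",S,(350,236,370,252),WHT,.005)]:
    p,a=blob(im,b,*col);print(nm,c,p,a,at_z(c,p,z) if a else "")
o=np.vstack([cv2.resize(T[160:260,200:400],(800,400),interpolation=2)]);cv2.imwrite("pics/crop1.png",o[:,:,::-1])
o=cv2.resize(S[240:370,215:345],(600,600),interpolation=2);cv2.imwrite("pics/crop2.png",o[:,:,::-1])
for i in ("ins20","ins32","ins44"):
  for r in env.find_in(i,"side"): print(i,r["confidence"],r["location"])
E
```

```text
cap top [233.5    210.6667] 84 [0.5359 0.2876 0.228 ]
cap side [269.9752 262.995 ] 202 [0.5367 0.287  0.222 ]
head top [239.8407 209.469 ] 113 [0.5535 0.2798 0.158 ]
handle top [353.069  205.3793] 58 [ 0.5615 -0.1317  0.169 ]
handle side [333.0574 184.5742] 209 [ 0.5634 -0.1307  0.155 ]
yel top [341.0696 191.6266] 158 [ 0.6321 -0.0934  0.089 ]
blu top [361.26 191.94] 100 [ 0.6299 -0.1709  0.089 ]
red top [372.1417 209.063 ] 127 [ 0.5625 -0.2102  0.089 ]
yel side [306.5343 204.1961] 204 [ 0.6315 -0.0926  0.085 ]
blu side [317.4013 190.5478] 157 [ 0.6311 -0.1709  0.085 ]
red side [344.6804 190.0722] 97 [ 0.5545 -0.2114  0.085 ]
ptr top [337.1765 241.3824] 34 [ 0.4503 -0.078   0.005 ]
ptr side [358.4688 243.4844] 64 [ 0.4527 -0.081   0.005 ]
ins20 0.66 [330.9, 213.8]
ins20 0.58 [254.2, 345.3]
ins20 0.48 [289.5, 297.6]
ins20 0.46 [275.8, 322.7]
ins32 0.66 [330.9, 213.8]
ins32 0.58 [254.2, 345.3]
ins32 0.48 [289.5, 297.6]
ins32 0.46 [275.8, 322.7]
ins44 0.66 [330.9, 213.8]
ins44 0.58 [254.2, 345.3]
ins44 0.48 [289.5, 297.6]
ins44 0.46 [275.8, 322.7]
```

View pics/crop1.png

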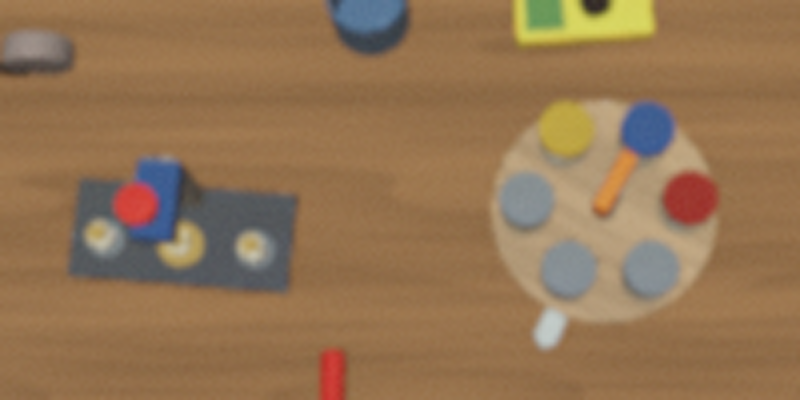

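View pics/crop2.png

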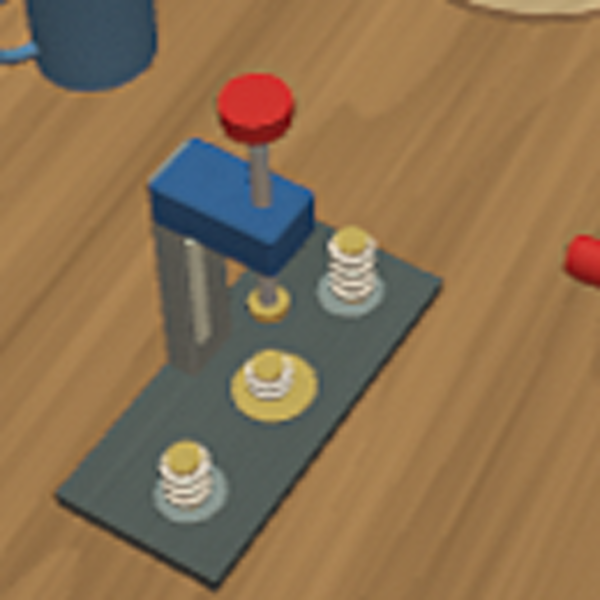

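The pictures show the gauge cap at top (233,211) and side (270,263), giving roughly (0.536, 0.287). The middle insulator looks the shortest. The carousel axis is at about (0.5625, -0.131), with the pointer toward 155°, the blue jar at -31° and the handle bar along that same line.

Request:
send_rows:
  series:
    - [0.06,0.06,0.07,0,0]
    - [0.12,0.12,0.13,0,0]
    - [0.18,0.18,0.17,0,0]
    - [0.24,0.24,0.2,0,0]
    - [0.3,0.3,0.22,0,0]
    - [0.36,0.36,0.22,0,0]
    - [0.42,0.42,0.22,0,0]
    - [0.46,0.48,0.22,0,0]
  squeeze: 30

```text
time_s: 2.22
position: [0.4041, -0.3761, 0.3328]
orientation: [0.001, 0.988, 0.154, 0.001]
contact_force: [1.1, -0.2, -0.2]
width: 0.475
grasp_force: 0.0
```

Request:
send_rows:
  series:
    - [0.03,0.075,0,0,0]
    - [0.06,0.15,0,0,0]
    - [0.09,0.225,0,0,0]
    - [0.12,0.3,0,0,0]
    - [0.15,0.375,0,0,0]
    - [0.17,0.45,0,0,0]
    - [0.19,0.525,0,0,0]
    - [0.2,0.6,0,0,0]

```text
time_s: 2.88
position: [0.5033, -0.0751, 0.332]
orientation: [0.0, 0.988, 0.154, 0.001]
contact_force: [1.0, 0.2, 0.5]
width: 0.004
grasp_force: 0.0
```

Request:
send_rows:
  series:
    - [0.006,0.08,0,0,0]
    - [0.012,0.16,0,0,0]
    - [0.018,0.24,0,0,0]
    - [0.024,0.32,0,0,0]
    - [0.028,0.4,0,0,0]
    - [0.032,0.48,0,0,0]
    - [0.032,0.56,0,0,0]
    - [0.032,0.62,0,0,0]

```text
time_s: 3.55
position: [0.5179, 0.2362, 0.3319]
orientation: [-0.001, 0.988, 0.155, 0.0]
contact_force: [0.1, -0.6, 0.2]
width: 0.003
grasp_force: 0.0
```

Request:
send_rows:
  series:
    - [0,0.06,-0.04,0,0]
    - [0,0.06,-0.08,0,0]
    - [0,0.06,-0.12,0,0]
    - [0,0.06,-0.14,0,0]
    - [0,0.06,-0.15,0,0]
    - [0,0.06,-0.15,0,0]
    - [0,0.06,-0.15,0,0]
    - [0,0.06,-0.15,0,0]

```text
time_s: 4.22
position: [0.5194, 0.2628, 0.2581]
orientation: [-0.0, 0.988, 0.153, 0.001]
contact_force: [-0.4, 0.5, -0.1]
width: 0.009
grasp_force: 0.0
```

```bash
python3 -c "
from h import *
print(env.read_state()['position'],env.read_state()['contact_force'])
S=snap('side','side1');cv2.imwrite('pics/s1.png',cv2.resize(S[200:350,200:350],(600,600),interpolation=2)[:,:,::-1])"
```

```text
[0.51944781 0.26283227 0.25805404] [-0.4376686   0.45645202 -0.06263018]
```

View pics/s1.png

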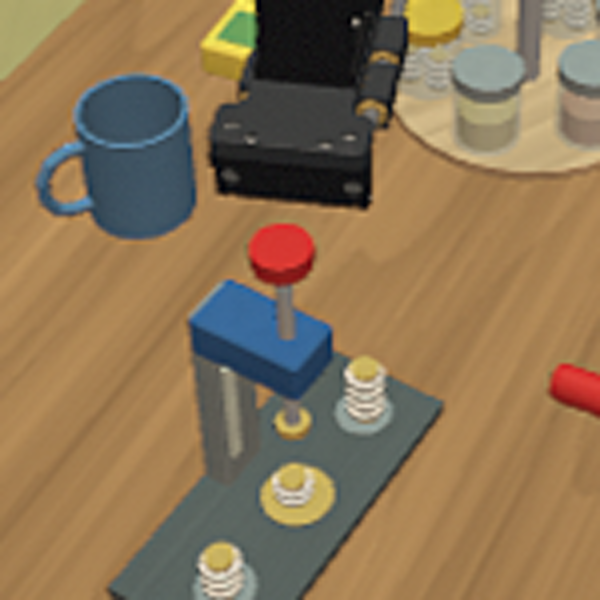

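```bash
cat >> h.py <<'E'
def proj(cam,X):
    p=env.camera_params(cam);R=Rotation.from_quat(np.array(p["rotation"])[[1,2,3,0]])
    c=np.array(p["intrinsics"])@R.inv().apply(np.array(X)-np.array(p["eye"]));return c[:2]/c[2]
E
python3 -c "
from h import *
P=env.read_state()['position']
for dz in(0,.02,.07): q=proj('side',P+[0,0,dz]);print(q,(q-200)*4, proj('top',P+[0,0,dz]))
T=snap('top','top1');cv2.imwrite('pics/t1.png',cv2.resize(T[150:270,180:340],(800,600),interpolation=2)[:,:,::-1])"
```

```text
[281.84299792 246.25302919] [327.3719917  185.01211675] [238.79353    213.68484817]
[281.56020369 239.32357057] [326.24081477 157.29428228] [237.61199723 212.60753203]
[280.81967654 221.17803686] [323.27870615  84.71214744] [234.50625877 209.77573401]
```

View pics/t1.png

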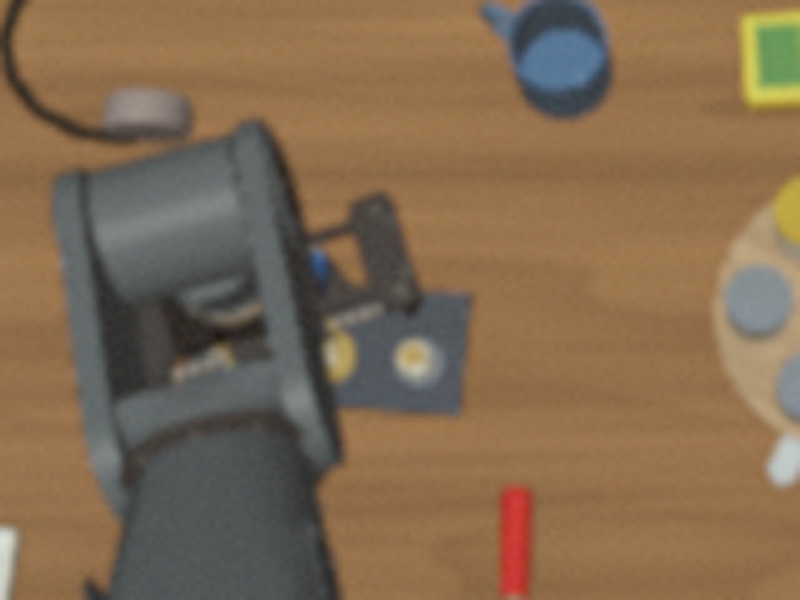

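Request:
send_rows:
  series:
    - [0.02,0.03,0,0,0]
    - [0.034,0.049,0,0,0]
    - [0.034,0.049,-0.02,0,0]
    - [0.034,0.049,-0.03,0,0]
    - [0.034,0.049,-0.04,0,0]
    - [0.034,0.049,-0.04,0,0]
    - [0.034,0.049,-0.04,0,0]
    - [0.034,0.049,-0.04,0,0]

```text
time_s: 4.98
position: [0.5353, 0.2872, 0.2368]
orientation: [0.0, 0.988, 0.154, -0.0]
contact_force: [-0.3, 0.0, -0.5]
width: 0.008
grasp_force: 0.0
```

Request:
send_rows:
  series:
    - [0.002,0,-0.014,0,0]
    - [0.002,0,-0.026,0,0]
    - [0.002,0,-0.038,0,0]
    - [0.002,0,-0.05,0,0]
    - [0.002,0,-0.062,0,0]
    - [0.002,0,-0.074,0,0]
    - [0.002,0,-0.086,0,0]
    - [0.002,0,-0.094,0,0]

```text
time_s: 5.65
position: [0.5373, 0.2876, 0.1893]
orientation: [-0.0, 0.988, 0.154, 0.001]
contact_force: [2.5, 0.2, 4.3]
width: 0.006
grasp_force: 2.2
```

Request:
send_rows:
  series:
    - [0,0,-0.004,0,0]
    - [0,0,-0.006,0,0]
    - [0,0,-0.008,0,0]
    - [0,0,-0.01,0,0]
    - [0,0,-0.012,0,0]
    - [0,0,-0.014,0,0]
    - [0,0,-0.014,0,0]
    - [0,0,-0.014,0,0]

```text
time_s: 6.32
position: [0.5371, 0.2876, 0.1834]
orientation: [-0.0, 0.988, 0.154, 0.001]
contact_force: [2.9, 0.1, 5.9]
width: 0.004
grasp_force: 3.0
```

Request:
send_rows:
  series:
    - [0,0,-0.004,0,0]
    - [0,0,-0.008,0,0]
    - [0,0,-0.012,0,0]
    - [0,0,-0.012,0,0]
    - [0,0,-0.012,0,0]
    - [0,0,-0.012,0,0]
    - [0,0,-0.012,0,0]
    - [0,0,-0.012,0,0]

```text
time_s: 6.98
position: [0.5372, 0.2877, 0.1784]
orientation: [-0.0, 0.988, 0.154, 0.001]
contact_force: [1.8, -0.4, 11.3]
width: 0.006
grasp_force: 5.2
```

```bash
python3 -c "
from h import *
print(env.read_state()['position'],env.read_state()['contact_force'])
S=snap('side','side2');cv2.imwrite('pics/s2.png',cv2.resize(S[240:370,215:345],(600,600),interpolation=2)[:,:,::-1])"
```

```text
[0.53715934 0.28769895 0.17835937] [ 1.75698024 -0.39581738 11.31652337]
```

View pics/s2.png

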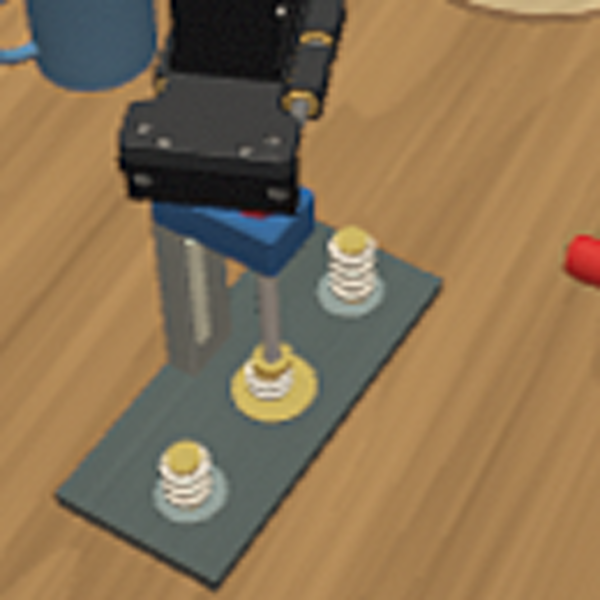

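The foot sits on the insulator, and the force rose to 11 N at about 45 mm of travel. That is the 20 mm part, so the blue jar goes to the front. Now I raise the arm and move to the handle.

Request:
send_rows:
  series:
    - [0,0,0.02,0,0]
    - [0,0,0.04,0,0]
    - [0,0,0.06,0,0]
    - [0,0,0.08,0,0]
    - [0,0,0.1,0,0]
    - [0,0,0.15,0,0]
    - [0,0,0.21,0,0]
    - [0,0,0.27,0,0]

```text
time_s: 7.7
position: [0.5333, 0.2869, 0.3109]
orientation: [0.0, 0.988, 0.154, -0.005]
contact_force: [0.9, 0.7, -0.3]
width: 0.003
grasp_force: 0.0
```

Request:
send_rows:
  series:
    - [0,-0.05,0,-0.03,60]
    - [0,-0.12,0.01,-0.06,60]
    - [0,-0.19,0.01,-0.09,60]
    - [0,-0.26,0.01,-0.12,60]
    - [0.01,-0.33,0.01,-0.15,60]
    - [0.02,-0.4,0.01,-0.18,60]
    - [0.03,-0.47,0.01,-0.21,60]
    - [0.04,-0.54,0.01,-0.24,60]

```text
time_s: 8.37
position: [0.5538, 0.0167, 0.3156]
orientation: [-0.0, 0.975, -0.223, -0.003]
contact_force: [1.4, -0.1, 0.3]
width: 0.527
grasp_force: 0.0
```

Request:
send_rows:
  series:
    - [0.005,-0.07,0,-0.01,60]
    - [0.01,-0.14,0,-0.02,60]
    - [0.015,-0.21,0,-0.033,60]
    - [0.015,-0.27,0,-0.033,60]
    - [0.015,-0.29,0,-0.033,60]
    - [0.015,-0.29,0,-0.033,60]
    - [0.015,-0.29,0,-0.033,60]
    - [0.015,-0.29,0,-0.033,60]

```text
time_s: 9.03
position: [0.563, -0.1254, 0.3162]
orientation: [-0.001, 0.963, -0.27, -0.001]
contact_force: [0.3, 0.4, -0.4]
width: 0.69
grasp_force: 0.0
```

Run:
```python
from m import *
s=env.read_state();print(s["position"],s["orientation"],s["joint_positions"])
S=env.get_image("side")
p,a=blob(S,(255,250,285,272),*RED);print("cap",p,a)
p,a=blob(S,(318,170,348,200),*ORG);print("handle",p,a)
```

```text
[ 0.563  -0.1254  0.3162] [-0.0007  0.9628 -0.2703 -0.0014] [-0.4134  0.3686  1.4339  0.001   1.3421  1.7046]
cap [269.9353 262.995 ] 201
handle [332.9904 184.6202] 208
```

Request:
send_rows:
  series:
    - [0,-0.011,-0.06,0,60]
    - [0,-0.011,-0.12,0,60]
    - [0,-0.011,-0.18,0,60]
    - [0,-0.011,-0.24,0,60]
    - [0,-0.011,-0.29,0,60]
    - [0,-0.011,-0.33,0,60]
    - [0,-0.011,-0.354,0,60]
    - [0,-0.011,-0.354,0,60]

```text
time_s: 9.75
position: [0.5617, -0.1301, 0.1369]
orientation: [-0.001, 0.963, -0.27, -0.004]
contact_force: [-0.4, -0.4, -0.4]
width: 0.688
grasp_force: 0.0
```

Request:
send_rows:
  series:
    - [0,0,0,0,10]
    - [0,0,0,0,10]
    - [0,0,0,0,10]
    - [0,0,0,0,10]
    - [0,0,0,0,10]
    - [0,0,0,0,10]
    - [0,0,0,0,10]
    - [0,0,0,0,10]
  squeeze: 20

```text
time_s: 10.42
position: [0.564, -0.133, 0.14]
orientation: [-0.0, 0.963, -0.271, 0.0]
contact_force: [-1.3, -0.7, 1.1]
width: 0.18
grasp_force: 19.9
```

Request:
send_rows:
  series:
    - [0,0,0,0.015,10]
    - [0,0,0,0.04,10]
    - [0,0,0,0.07,10]
    - [0,0,0,0.1,10]
    - [0,0,0,0.13,10]
    - [0,0,0,0.16,10]
    - [0,0,0,0.19,10]
    - [0,0,0,0.22,10]

```text
time_s: 11.08
position: [0.564, -0.1338, 0.14]
orientation: [0.001, 0.997, 0.073, 0.0]
contact_force: [-1.3, -2.6, 1.7]
width: 0.18
grasp_force: 20.0
```

Request:
send_rows:
  series:
    - [0,0,0,0.03,10]
    - [0,0,0,0.06,10]
    - [0,0,0,0.09,10]
    - [0,0,0,0.12,10]
    - [0,0,0,0.15,10]
    - [0,0,0,0.18,10]
    - [0,0,0,0.21,10]
    - [0,0,0,0.24,10]

```text
time_s: 11.75
position: [0.5645, -0.1346, 0.14]
orientation: [0.001, 0.9, 0.435, 0.0]
contact_force: [0.5, -3.9, 0.4]
width: 0.184
grasp_force: 20.0
```

Request:
send_rows:
  series:
    - [0,0,0,0.03,10]
    - [0,0,0,0.06,10]
    - [0,0,0,0.09,10]
    - [0,0,0,0.12,10]
    - [0,0,0,0.15,10]
    - [0,0,0,0.18,10]
    - [0,0,0,0.21,10]
    - [0,0,0,0.24,10]

```text
time_s: 12.42
position: [0.5653, -0.1349, 0.14]
orientation: [0.002, 0.677, 0.736, -0.0]
contact_force: [2.3, -4.7, -1.5]
width: 0.182
grasp_force: 20.0
```

Request:
send_rows:
  series:
    - [0,0,0,0.03,10]
    - [0,0,0,0.06,10]
    - [0,0,0,0.09,10]
    - [0,0,0,0.12,10]
    - [0,0,0,0.15,10]
    - [0,0,0,0.18,10]
    - [0,0,0,0.2,10]
    - [0,0,0,0.22,10]

```text
time_s: 13.08
position: [0.5661, -0.1345, 0.14]
orientation: [0.003, 0.388, 0.922, -0.0]
contact_force: [3.4, -2.9, -2.3]
width: 0.184
grasp_force: 20.0
```

Request:
send_rows:
  series:
    - [0,0,0,0.02,10]
    - [0,0,0,0.04,10]
    - [0,0,0,0.06,10]
    - [0,0,0,0.08,10]
    - [0,0,0,0.1,10]
    - [0,0,0,0.11,10]
    - [0,0,0,0.116,10]
    - [0,0,0,0.116,10]

```text
time_s: 13.75
position: [0.5663, -0.1342, 0.14]
orientation: [0.003, 0.216, 0.976, -0.001]
contact_force: [5.8, -1.7, -3.7]
width: 0.182
grasp_force: 20.0
```

Run:
```python
from m import *
s=env.read_state();print(s["position"],s["orientation"],s["joint_positions"])
S=snap("side","side3");T=snap("top","top3")
o=np.hstack([cv2.resize(S[160:270,270:400],(400,340),interpolation=2),cv2.resize(T[170:260,300:406],(400,340),interpolation=2)])
cv2.imwrite("pics/fin.png",o[:,:,::-1])
for c,im in(("side",S),("top",T)):
  b=(290,180,375,255) if c=="side" else (318,180,382,250)
  for n,col,z in(("yel",YEL,.086),("blu",BLU,.086),("red",RED,.086),("ptr",WHT,.005)):
    p,a=blob(im,b,*col)
    if a: print(c,n,p,a,at_z(c,p,z))
```

```text
[ 0.5663 -0.1342  0.14  ] [ 0.0028  0.2161  0.9764 -0.0005] [-0.4246  0.5744  1.6239  0.0002  0.9376 -1.5599]
side yel [356.87  200.575] 200 [ 0.4999 -0.1758  0.086 ]
side blu [349.8995 215.6508] 189 [ 0.4925 -0.0981  0.086 ]
side red [323.8841 218.4203] 207 [ 0.5562 -0.0529  0.086 ]
side ptr [358.3939 243.4091] 66 [ 0.453  -0.0812  0.005 ]
top yel [367.4    227.2333] 60 [ 0.4933 -0.1902  0.086 ]
```

View pics/fin.png

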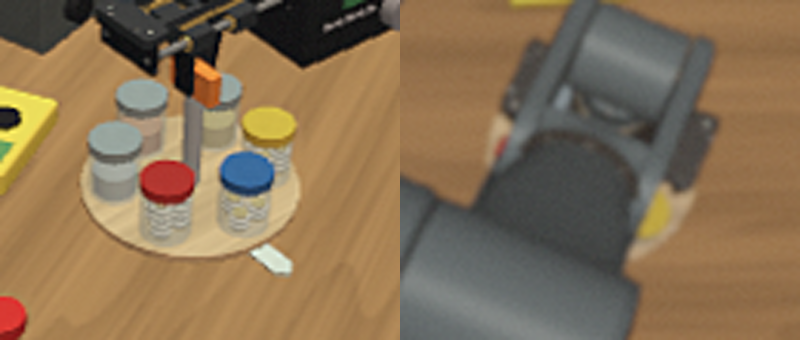

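The blue jar stands in line with the pointer. Blue is at about 155° and the pointer at about 155°, measured from the axis. The cap is back up too. I'll hold for one call, then hand in.

Request:
send_rows:
  series:
    - [0,0,0,0,10]
    - [0,0,0,0,10]
    - [0,0,0,0,10]
    - [0,0,0,0,10]
    - [0,0,0,0,10]
    - [0,0,0,0,10]
    - [0,0,0,0,10]
    - [0,0,0,0,10]

```text
time_s: 14.52
position: [0.5663, -0.1342, 0.14]
orientation: [0.003, 0.216, 0.976, -0.0]
contact_force: [4.7, -2.1, -3.8]
width: 0.183
grasp_force: 20.0
```

Run:
```python
from m import *
S=env.get_image("side")
p,a=blob(S,(290,180,375,255),*BLU);print(p,at_z("side",p,.086));print(blob(S,(255,250,285,272),*RED))
if np.hypot(*(p-[349.9,215.65]))<1: print(env.close_job())
```

```text
[349.9096 215.5638] [ 0.4927 -0.0985  0.086 ]
(array([269.9752, 262.995 ]), np.int32(202))
the job is handed in; nothing more can be done
None
```

The gauge read 20 mm and sprang back up, the blue-lidded jar now stands at the front in line with the pointer (within about 1° by my measurement), the handle is still gripped, and the job is handed in.

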